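# Bolt the long lens case shut for the drive

## Task

The van is about to drive off: lock the long lens case by sliding the steel bolt on its lid all the way home into its keeper, then let go of it. Leave the bolt of the short lens case drawn back as it is, since that case still has to be restocked.

Things in the scene. Friction and masses are not known exactly. Their poses are not given: they have to be found in the camera images.
- long_bolt (a joint): How far the bolt of the long case has been slid along its track, in m: 0 = fully drawn back, 0.040 = hard stop, fully home in the keeper. It starts between 0 and 0.010; the bolt tip enters the keeper at 0.014. It slides with about 2 N of steady friction, has no spring and stays where it is left.
- long_knob (a point): Centre of the top of the bolt's upright round steel thumb post on the long case (grey plastic, 150 x 240 mm from above, 60 mm high, fixed to the shelf). Post 12 mm across, top 50 mm above the lid, moves with the bolt. z up; +y: the way the bolt slides home, along the case's long side. The 20 mm wide barrel around the post's foot is 16 mm high, so the post's upper 34 mm are free all round.
- long_keeper (a point): Centre of the mouth of the steel keeper staple at the end of the long case, across the dark seam from the lid, fixed; axes as long_knob. Mouth 16 mm wide, staple 20 mm long along +y, its top 20 mm above the lid; this point is 9 mm above the lid, on the axis of the 12 mm thick bolt. Bolt drawn back, the post is 64 mm short of this point along y; home, 24 mm short.
- short_knob (a point): Centre of the top of the thumb post on the short case, a bystander: same grey plastic, same height and same latch, but the case is nearly square, 150 x 135 mm from above, fixed. Axes as long_knob. Leave it where it is.

How it is judged:
By the outcome, as a careful person would: the job done as asked, in the order asked, and still so for the second after the job is handed in, with the robot touching nothing.
It also fails if it takes over 29 s, if anything falls off the work surface, if the arm or the gripper's body presses on something with over 40 N, if the wrist force passes 120 N, or if a joint passes its speed limit or range.

## Robot

A 6-joint arm with a two-finger parallel gripper is mounted at the origin on the work surface. World frame = base frame: x ahead of the robot, y to its left, z up, the work surface at z = 0. Lengths are in mm, angles in rad, forces in N, time in s.
With the tool pointing down it reaches from about 325 to 875 mm from the base axis. Payload 4.4 kg.
Tool frame: the origin (TCP) lies at the very end of the fingers, on their centre line; the grasp point (between the pads) lies 19 mm behind it; z points along the fingers, y is the line along which they close (so a half turn about z gives the same grasp; the last joint's range is limited). The gripper opens to 85 mm and grips with 20 to 120 N. Pads are 22 mm wide; open, the fingers measure 114 mm over their backs; the gripper's body (76 mm by 85 mm) begins 54 mm behind the grasp point. The pads swing forward as they close: fully open they stand 13 mm farther back than shut.
Start: joints at [1.143, 0.207, 1.542, -0, 1.393, -0.15], TCP at [157.145, 553.112, 231.282] pointing down, gripper open.
Joint ranges: [-2.73, 2.73], [-0.86, 2.22], [0.23, 2.46], [-1.11, 4.25], [0.08, 2.63], [-2.82, 2.82]. Speed limits (rad/s): [2.79, 2.79, 3.14, 3.14, 3.14, 3.14].

## Interface

Orientations are given as a rotation vector (axis times angle).
In Python, from bench import readout, imaging, close_job, cut_out, pinpoint gives the robot as it stands.
- The arm moves only by the shell command python3 -m handwheel 'ROWS' [FORCE]. ROWS is text: rows parted by semicolons, each of 5 numbers parted by spaces: the shift along the tool's x, y, z in mm, then the turn about the tool's z in degrees, then the closure, from 0 (fully open) to 1 (shut). A call has 1 to 20 rows; each row shifts and turns the commanded pose from where the row before left it, along the tool's axes as they then stand; what a row does not reach is not made up. A row lasts 1/10 s, in which the tool goes at most 50 mm and 8.59 degrees, less where a joint would pass 70% of its speed; a pose out of reach is approached as far as the arm can. A call with a gripper value outside its range is refused whole. The fingers move at their own pace and stop on an object; FORCE is the grip in N (left out, the last holds). Time passes only in rows, so rows that do not move let the fingers close. It gives the time, the measured TCP pose, the force, the opening and the grip force at its end, in the units of the state.
- readout.observe(): the state, without advancing time (a new reading comes with each control period).
- imaging.capture(name): name is "scene" or "side" or "wrist"; returns a dict with "color" (420x560x3 uint8, red, green, blue), "vfov" (degrees; the focal length in pixels is half the picture's height over the tangent of half this angle, whatever the lens; pixels are square), "cx", "cy" (the principal point, pixels), "T" (4x4, takes a point from camera to world coordinates). Camera axes: x right, y down, z forward; pixel columns grow to the right and rows downward; lengths in mm; the calibration is good to about 2 mm. A picture is of the moment at which its call begins. There is no depth.
- close_job(): hands the job in; it is judged then, once.
Trained networks look in a picture, given as the dict that the camera call returned (one of the last four; its "shot" number tells which), for a name from the list of things; names that differ only in an ending like _2 or _b are one class to them, and where a whole thing is asked for, a point or a joint stands for the part that bears it (a point fixed in the world has none). Each returns a list of dicts, best first, with "score" (0 to 1); they miss things now and then, are a little off and sometimes report something else, mostly with a low value. They report only what shows in the picture. A call takes as long as a camera call.
- cut_out(query, picture): "pixels" (420x560 bool, what is visible of it) and "extent" ([left, top, right, bottom] in pixels, round what is visible of it).
- pinpoint(query, picture): "uv" ([column, row] in pixels: a listed point, or the origin of a listed thing).
The state is a dict: "time": time; "joint_pos": joint angles; "qvel": joint speeds; "joint_efforts": joint torques, N m; "tcp_pos": TCP position; "eef_rot": TCP orientation; "force": force on the tool from outside, world axes, zero at the start; "ft_torque": the same for the moment, N m; "width": finger opening in mm; "finger_force": force on a finger pad.
Only numpy, scipy, OpenCV 4.12 (cv2) and the standard library are available. Lean on these libraries where they do the work, as an engineer would, in place of code of your own. Each camera call takes 0.05 s, during which the arm holds its last target. There are 200 camera calls.

## Working session

There is one attempt and no reset: what is moved stays moved. The work goes in short steps, Python scripts to look and compute and a shell command to move; the robot and the scene stay as the last step left them, time stands still between calls to the robot, and variables do not carry over. Pictures are saved under pics/ and viewed, at most 10 in all, crops included, and the job is handed in when it is done.

```bash
mkdir -p pics
cat > h.py <<'E'
import numpy as np,cv2
from bench import readout,imaging,close_job,cut_out,pinpoint
def f(p): return p['color'].shape[0]/2/np.tan(np.radians(p['vfov'])/2)
def ray(p,uv):
    d=np.array([(uv[0]-p['cx'])/f(p),(uv[1]-p['cy'])/f(p),1.]);T=np.array(p['T'])
    d=T[:3,:3]@d;return T[:3,3],d/np.linalg.norm(d)
def atz(p,uv,z):
    o,d=ray(p,uv);return o+d*(z-o[2])/d[2]
def tri(l):
    A=np.zeros((3,3));b=np.zeros(3)
    for p,uv in l:
        o,d=ray(p,uv);M=np.eye(3)-np.outer(d,d);A+=M;b+=M@o
    return np.linalg.solve(A,b)
def proj(p,X):
    T=np.array(p['T']);c=T[:3,:3].T@(np.array(X)-T[:3,3]);return [p['cx']+f(p)*c[0]/c[2],p['cy']+f(p)*c[1]/c[2]]
def save(p,n): cv2.imwrite('pics/'+n,p['color'][:,:,::-1])
E
python3 - <<'E'
from h import *
np.set_printoptions(precision=1,suppress=True)
for n in ['scene','side','wrist']:
    p=imaging.capture(n);save(p,n+'1.png')
    for q,z in [('long_knob',110),('long_keeper',69),('short_knob',110)]:
        for r in pinpoint(q,p)[:3]: print(n,q,np.array(r['uv']),round(r['score'],2),atz(p,r['uv'],z))
    print(np.array(p['T'])[:3,3])
s=readout.observe();print(s)
E
cd pics; python3 -c "
import cv2,numpy as np
a=[cv2.imread(n+'1.png') for n in ['scene','side','wrist']]
cv2.imwrite('a.png',a[0]);cv2.imwrite('b.png',np.hstack([cv2.resize(x,(400,300)) for x in a[1:]]))"
```

```text
scene long_knob [366.1 229.6] 0.73 [514.  152.4 110. ]
scene short_knob [215.  138.3] 0.55 [ 508.1 -227.9  110. ]
[995.9 375.4 699. ]
side long_knob [215.  146.6] 0.65 [516.8 155.8 110. ]
side long_keeper [203.5 147.8] 0.76 [517.1 211.3  69. ]
side short_knob [348.5 305.7] 0.87 [ 502.7 -227.3  110. ]
[ 247.8 -480.5  679.2]
[ 87.1 572.4 373.8]
{'time': 0.6, 'joint_pos': array([ 1.1,  0.2,  1.5,  0. ,  1.4, -0.2]), 'qvel': array([-0., -0., -0.,  0., -0.,  0.]), 'joint_efforts': array([ -0. , -38.3, -29.2,  -0. ,   0. ,   0. ]), 'tcp_pos': array([157.1, 553.1, 231.3]), 'eef_rot': array([0.4, 3.1, 0. ]), 'force': array([-1. ,  1.2,  0.2]), 'ft_torque': array([-0., -0., -0.]), 'finger_force': 0.0, 'width': 85.5847763503223}
```

View pics/a.png

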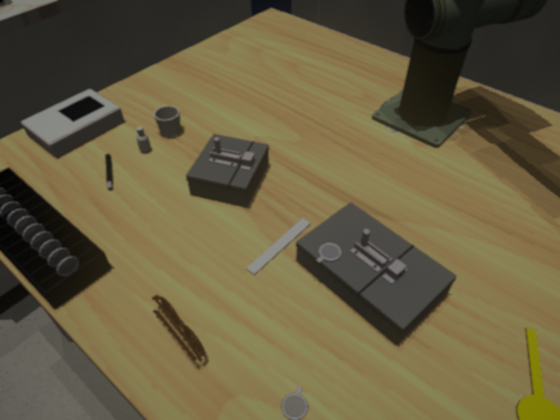

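View pics/b.png

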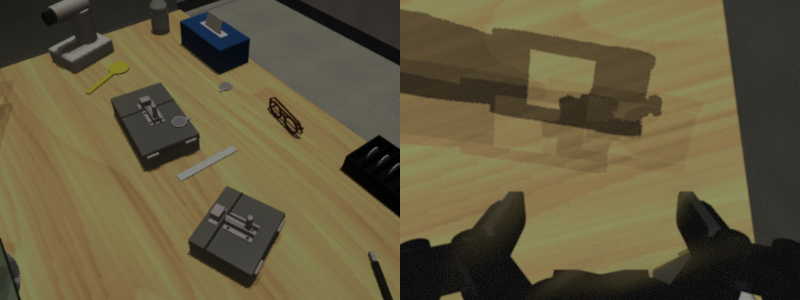

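The long case is the larger one, at about (375,270) in the scene view. Its post top is at (366,232) and its keeper near (397,267), and a small round item lies on its lid at (330,252). The short case is at (230,168). I'll refine the axis next.

Run:
```python
from h import *
np.set_printoptions(precision=1,suppress=True)
S=imaging.capture('scene');D=imaging.capture('side')
def g(q,p):
    r=pinpoint(q,p);return r[0]['uv'] if r else None
a,b=g('long_knob',S),g('long_knob',D);print(a,b,tri([(S,a),(D,b)]))
print('keeper',g('long_keeper',S),g('long_keeper',D))
# case outline top via minAreaRect of each mask rectified onto lid plane z=60
ims=[]
for p,n in((S,'s'),(D,'d')):
    k=g('long_knob',p)
    # rectify lid plane: 2px/mm, x 420..620, y 50..300
    W=[(420,30),(620,30),(620,310),(420,310)]
    src=np.float32([proj(p,(x,y,60)) for x,y in W]);dst=np.float32([((y-30)*1.4,(620-x)*1.4) if 0 else ((x-420)*1.9,(310-y)*1.9) for x,y in W])
    im=cv2.warpPerspective(p['color'][:,:,::-1],cv2.getPerspectiveTransform(src,dst),(380,532),flags=cv2.INTER_CUBIC)
    im=cv2.convertScaleAbs(im,alpha=1.8,beta=10)
    for t in range(0,200,50): cv2.putText(im,str(420+t),(int(t*1.9),10),0,.35,(0,0,255));cv2.line(im,(int(t*1.9),0),(int(t*1.9),532),(0,0,255),1)
    for y in range(60,310,50): cv2.putText(im,str(y),(0,int((310-y)*1.9)),0,.35,(0,255,0));cv2.line(im,(0,int((310-y)*1.9)),(380,int((310-y)*1.9)),(0,255,0),1)
    ims.append(im)
cv2.imwrite('pics/rect.png',np.hstack(ims))
```

```text
[365.4, 232.3] [213.3, 147.4] [515.7 155.3 108. ]
keeper [389.9, 265.6] [203.7, 147.5]
```

View pics/rect.png

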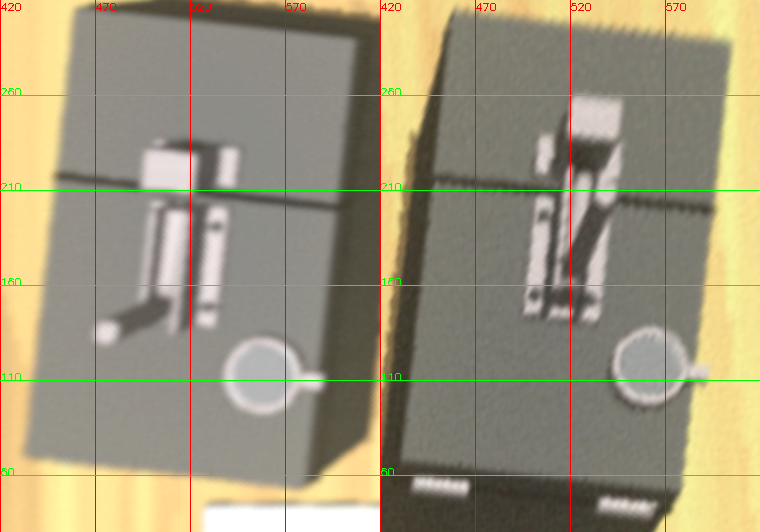

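```bash
cat > plan.py <<'E'
from h import *
from scipy.spatial.transform import Rotation as R
np.set_printoptions(precision=2,suppress=True)
th=np.radians(6.4);d=np.array([np.sin(th),np.cos(th),0])
s=readout.observe();M=R.from_rotvec(s['eef_rot']).as_matrix()
def show(target):
    x=M[:,0];a=[]
    for sg in(1,-1):
        v=M.T@(sg*d);a.append(np.degrees(np.arctan2(v[1],v[0])))
    print('t',s['time'],'tcp',s['tcp_pos'],'w',s['width'],'F',s['force'],'ff',s['finger_force']);print(M)
    print('turn to align +x/-x with slide',a,'j6',s['joint_pos'][5])
    print('shift in present tool',M.T@(np.array(target)-s['tcp_pos']), 'slide in tool',M.T@d)
if __name__=='__main__':
    import sys;show([float(t) for t in sys.argv[1:4]])
E
python3 plan.py 516 155.5 180
```

```text
t 1.0 tcp [157.14 553.11 231.32] w 85.71542533454338 F [ 0.54  0.23 -0.44] ff 0.0
[[-0.96  0.27  0.  ]
 [ 0.27  0.96  0.  ]
 [ 0.    0.   -1.  ]]
turn to align +x/-x with slide [np.float64(80.53935405368), np.float64(-99.46064594632)] j6 -0.1504778567566918
shift in present tool [-453.86 -284.4    51.3 ] slide in tool [0.16 0.99 0.  ]
```

```bash
python3 -m handwheel '-30 -19 0 0 0.5;-38 -24 0 0 0.5;-38 -24 0 0 0.5;-38 -24 0 0 0.5;-38 -24 0 0 0.5;-38 -24 0 0 0.5;-38 -24 0 0 0.5;-38 -24 0 0 0.5;-38 -24 0 0 0.5;-38 -24 0 0 0.5;-38 -24 0 0 0.5;-30 -18 0 0 0.5;-14 -7 0 0 0.5' 20
python3 -m handwheel '0 0 0 8 0.5;0 0 0 8 0.5;0 0 0 8 0.5;0 0 0 8 0.5;0 0 0 8 0.5;0 0 0 8 0.5;0 0 0 8 0.5;0 0 0 8 0.5;0 0 0 8 0.5;0 0 0 8.5 0.5;0 0 0 0 0.5;0 0 0 0 0.5' 
python3 plan.py 516 155.5 180
python3 - <<'E'
from h import *
for n in('wrist','side'):
    p=imaging.capture(n);save(p,n+'2.png')
    for q,z in(('long_knob',110),('long_keeper',69)):
        for r in pinpoint(q,p)[:2]:print(n,q,r['uv'],r['score'],atz(p,r['uv'],z))
E
```

```text
time: 2.3
tcp_pos: [518.2, 153.3, 231.4]
eef_rot: [0.439, 3.11, -0.001]
force: [-0.4, 0.6, -0.1]
width: 42.9
finger_force: 0.0
time: 3.5
tcp_pos: [515.9, 156.4, 231.3]
eef_rot: [-2.337, -2.099, 0.0]
force: [0.1, 0.3, 0.1]
width: 42.6
finger_force: 0.0
t 3.5 tcp [515.94 156.41 231.29] w 42.59654058642626 F [0.12 0.33 0.11] ff 0.0
[[ 0.11  0.99 -0.  ]
 [ 0.99 -0.11  0.  ]
 [ 0.   -0.   -1.  ]]
turn to align +x/-x with slide [np.float64(0.2589363843397424), np.float64(-179.74106361566027)] j6 0.2407584137912112
shift in present tool [-0.91  0.17 51.29] slide in tool [1. 0. 0.]
wrist long_knob [283.1, 204.5] 0.77 [516.54147205 151.49069993 110.        ]
side long_knob [213.4, 147.3] 0.75 [513.65811209 155.8157781  110.        ]
side long_keeper [203.8, 146.7] 0.57 [519.05030808 213.81293472  69.        ]
```

View pics/wrist2.png

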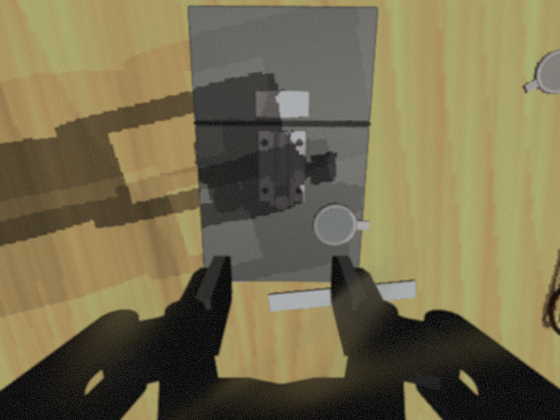

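Wrist view: the tool is square to the long case, with the post at about (283,205), centred between the fingers, and the keeper at (283,103). I'll descend and grasp.

```bash
python3 -m handwheel '-2 0 20 0 0.5;0 0 30 0 0.5;0 0 30 0 0.5;0 0 25 0 0.5;0 0 15 0 0.5;0 0 10 0 0.5;0 0 10 0 0.5;0 0 5 0 0.5;0 0 0 0 0.5;0 0 0 0 0.5'
python3 -m handwheel '0 0 0 0 1;0 0 0 0 1;0 0 0 0 1;0 0 0 0 1;0 0 0 0 1;0 0 0 0 1;0 0 0 0 1;0 0 0 0 1' 40
python3 - <<'E'
from h import *
p=imaging.capture('side');im=cv2.resize(p['color'][80:230,120:320,::-1],(800,600),interpolation=2);cv2.imwrite('pics/g.png',im)
E
```

```text
time: 4.8
tcp_pos: [516.7, 153.9, 86.9]
eef_rot: [2.341, 2.094, 0.002]
force: [-0.0, -0.2, -0.2]
width: 42.9
finger_force: 0.0
time: 5.6
tcp_pos: [516.2, 154.0, 87.1]
eef_rot: [2.341, 2.095, 0.0]
force: [-2.4, -0.5, 5.1]
width: 10.4
finger_force: 39.1
```

View pics/g.png

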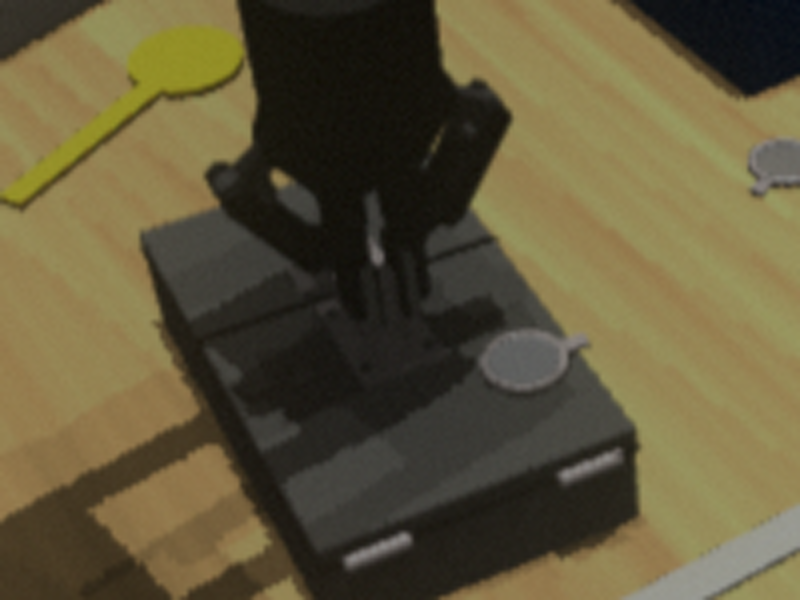

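The post is held: pads stopped at about 10–12 mm with 39 N. It's visible between the fingers at (375,250). Sliding it home now.

```bash
python3 -m handwheel '2 0 0 0 1;3 0 0 0 1;3 0 0 0 1;3 0 0 0 1;3 0 0 0 1;3 0 0 0 1;3 0 0 0 1;3 0 0 0 1;3 0 0 0 1;2 0 0 0 1;0 0 0 0 1'
python3 -m handwheel '1 0 0 0 1;1 0 0 0 1;0 0 0 0 1'
python3 -m handwheel '1 0 0 0 1;1 0 0 0 1;0 0 0 0 1'
```

```text
time: 6.75
tcp_pos: [519.2, 181.7, 87.1]
eef_rot: [2.341, 2.095, -0.0]
force: [-2.7, -0.4, 5.9]
width: 10.2
finger_force: 39.1
time: 7.05
tcp_pos: [519.5, 183.5, 87.1]
eef_rot: [2.341, 2.095, -0.0]
force: [-3.4, -1.0, 6.0]
width: 10.4
finger_force: 39.1
time: 7.35
tcp_pos: [519.7, 185.4, 87.1]
eef_rot: [2.341, 2.095, -0.0]
force: [-2.7, -0.8, 5.8]
width: 10.5
finger_force: 39.1
```

Run:
```python
from h import *
for n in('side','scene'):
    p=imaging.capture(n)
    for q in('long_knob','long_keeper'):
        for r in pinpoint(q,p)[:2]:print(n,q,r['uv'],r['score'],atz(p,r['uv'],110 if q=='long_knob' else 69))
    c=np.array(proj(p,(519,185,90))).astype(int);print(c)
    im=p['color'][c[1]-50:c[1]+50,c[0]-33:c[0]+33,::-1]
    globals()[n]=cv2.convertScaleAbs(cv2.resize(im,(396,600),interpolation=2),alpha=2,beta=15)
cv2.imwrite('pics/g2.png',np.hstack([side,scene]))
```

```text
side long_knob [207.6, 137.7] 0.51 [518.02284774 185.14434465 110.        ]
side long_keeper [202.9, 149.2] 0.67 [514.28680683 208.41524268  69.        ]
[209 146]
scene long_keeper [388.7, 268.0] 0.67 [527.96940432 213.96308095  69.        ]
[378 248]
```

View pics/g2.png

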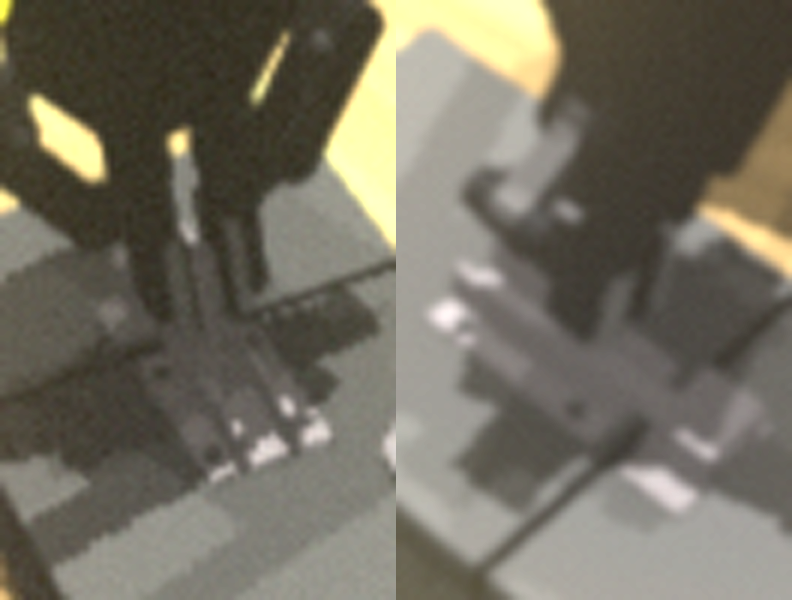

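The post is moving with the fingers: between them at (205,280) in the left panel, network fix y≈185. No stop felt yet, so I'll continue.

```bash
for i in 1; do :; done; python3 -m handwheel '1 0 0 0 1;1 0 0 0 1;0 0 0 0 1'
python3 -m handwheel '1 0 0 0 1;1 0 0 0 1;0 0 0 0 1'
python3 -m handwheel '1 0 0 0 1;1 0 0 0 1;0 0 0 0 1'
```

```text
time: 7.95
tcp_pos: [519.9, 187.4, 87.1]
eef_rot: [2.341, 2.095, -0.001]
force: [-2.6, -1.9, 5.7]
width: 10.6
finger_force: 39.1
time: 8.25
tcp_pos: [520.2, 189.4, 87.1]
eef_rot: [2.341, 2.095, -0.0]
force: [-4.0, -1.0, 6.5]
width: 10.5
finger_force: 39.1
time: 8.55
tcp_pos: [520.4, 191.4, 87.1]
eef_rot: [2.341, 2.095, -0.0]
force: [-3.2, -1.6, 5.9]
width: 10.4
finger_force: 39.1
```

```bash
python3 -m handwheel '1 0 0 0 1;1 0 0 0 1;0 0 0 0 1'
python3 -m handwheel '1 0 0 0 1;1 0 0 0 1;0 0 0 0 1'
```

```text
time: 8.85
tcp_pos: [520.4, 191.5, 87.1]
eef_rot: [2.338, 2.094, -0.005]
force: [-2.7, -7.3, 7.9]
width: 10.2
finger_force: 39.3
time: 9.15
tcp_pos: [520.4, 191.6, 87.1]
eef_rot: [2.337, 2.093, -0.01]
force: [-4.4, -13.2, 9.7]
width: 10.4
finger_force: 39.5
```

Hard stop reached: the TCP has stalled and the force is rising, after 37.6 mm of travel. I'll ease most of the preload, release and raise.

```bash
python3 -m handwheel '-1 0 0 0 1;-1 0 0 0 1;0 0 0 0 1;0 0 0 0 0.5;0 0 0 0 0.5;0 0 0 0 0.5;0 0 0 0 0.5;0 0 0 0 0.5;0 0 0 0 0.5'
python3 -m handwheel '0 0 -5 0 0.5;0 0 -10 0 0.5;0 0 -20 0 0.5;0 0 -30 0 0.5;0 0 -30 0 0.5;0 0 -30 0 0.5;0 0 -20 0 0.5;-45 0 0 0 0.5;-45 0 0 0 0.5;-45 0 0 0 0.5;0 0 0 0 0.5;0 0 0 0 0.5'
python3 - <<'E'
from h import *
P=[imaging.capture(n) for n in('side','scene','wrist')]
for p in P:
    for q in('long_knob','long_keeper','short_knob'):
        for r in pinpoint(q,p)[:1]:print(q,r['uv'],r['score'],atz(p,r['uv'],69 if 'keep' in q else 110))
ims=[]
for p in P[:2]:
    c=np.array(proj(p,(519,185,80))).astype(int)
    im=p['color'][c[1]-50:c[1]+50,c[0]-33:c[0]+33,::-1]
    ims.append(cv2.convertScaleAbs(cv2.resize(im,(396,600),interpolation=2),alpha=2,beta=15))
cv2.imwrite('pics/g3.png',np.hstack(ims))
E
```

```text
time: 10.05
tcp_pos: [520.4, 193.8, 86.2]
eef_rot: [-2.341, -2.095, 0.0]
force: [0.5, 0.2, 0.4]
width: 42.3
finger_force: 0.0
time: 11.25
tcp_pos: [505.8, 58.7, 232.3]
eef_rot: [2.344, 2.091, 0.002]
force: [1.4, 0.7, 0.3]
width: 42.8
finger_force: 0.0
long_knob [207.9, 134.1] 0.61 [523.31274883 193.83022523 110.        ]
long_keeper [203.9, 147.3] 0.75 [518.38267553 212.16239794  69.        ]
short_knob [350.5, 303.3] 0.66 [ 507.08794358 -225.98299096  110.        ]
long_knob [385.0, 244.2] 0.67 [520.49424405 193.98063078 110.        ]
long_keeper [393.4, 268.0] 0.97 [522.74711982 219.99069494  69.        ]
short_knob [214.2, 137.2] 0.47 [ 506.63112604 -231.93398357  110.        ]
long_knob [281.2, 7.8] 0.66 [519.93422476 189.15414124 110.        ]
```

View pics/g3.png

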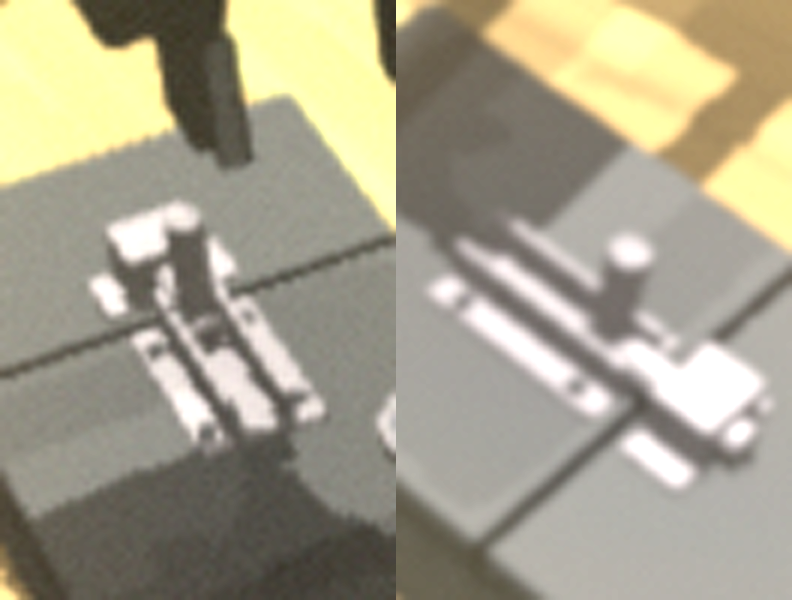

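The bolt runs through the keeper, with its tip showing beyond it at (740,435) in the right panel. The post stands just short of the keeper, and the gripper is clear.

```bash
python3 -c "
from bench import close_job;print(close_job())"
```

```text
the job is handed in; nothing more can be done
None
```

The long case is locked: its bolt was slid about 38 mm to the hard stop in the keeper and released. The short case's bolt was not touched, and the job was handed in with the gripper clear, about 11.5 s into the 29 s limit.

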